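Hardness check on a cast tower roof

TASK

Lift the hardness gauge out of its wooden stand and check it on the steel reference disc: press it down upright on the disc until its spring plunger is about half way in and keep it there for about a second. Then press it in the same way, gently and square to the sloping roof, with its tip inside the ring marked on the taller of the two grey tower castings, and finish while still holding it there, plunger about half way in, without letting go. Leave the shorter casting alone and everything else where it stands.

Things in the scene. Friction and masses are not known exactly. Their poses are not given: they have to be found in the camera images.
- gauge: Hand-held hardness gauge, 0.18 to 0.26 kg, upright in the stand. Black square handle 24 x 24 mm (z 50 to 101 mm); aluminium housing 28 (x) x 56 (y) x 50 mm (z 0 to 50), a round dial on both x faces; steel foot 18 mm across (z -20 to 0), plunger below it. Origin: centre of the housing's flat underside. z points up along the gauge, from plunger to handle.
- gauge_grip (a point): Where to grip the gauge: on its axis in the middle of the handle, 75 mm above the gauge's origin; the handle goes on 25 mm below and 26 mm above it. Axes as the gauge's.
- plunger_tip (a point): Rounded end (3.5 mm radius) of the 7 mm thick plunger, on the gauge's axis. With the plunger out it lies 34 mm below the gauge's origin (109 mm below gauge_grip, 14 mm beyond the foot); it moves towards the foot as the plunger goes in.
- plunger (a joint): How far the spring plunger is pushed in: 0 = fully out, 0.012 m = bottomed. Push on it: 2.1 N to start it, plus 0.35 N per mm (about 4.2 N half way, at 6 mm; 6.3 N at the bottom, where it becomes rigid).
- stand: Fixed wooden stand block 90 (x) x 70 (y) x 45 mm tall, with a round hole 25 mm wide and 40 mm deep in the middle of its top. The gauge's foot and plunger hang in the hole and its housing rests on the block. Origin: centre of the underside, on the bench.
- disc_top (a point): Centre of the level top of the reference disc: polished solid steel disc 60 mm across, 12 mm thick, lying loose on the bench. z up.
- disc: The same reference disc; origin at the centre of its underside.
- tall: The taller casting: grey setback tower crown of solid resin on a 90 x 90 mm foot, ring 100 mm above the bench, highest edge 115 mm; loose, 0.5 to 1 kg. Its roof is one plane 66 x 66 mm sloping 25 degrees, low side towards the casting's own -x. Nothing stands above the roof. Origin: centre of the underside, z up.
- tall_spot (a point): Centre of the ring (dark line, 16 mm inside, 21 mm outside diameter) in the middle of the taller casting's roof, 100 mm straight above that casting's origin. z is the roof's outward normal, 25 degrees from vertical, leaning to the casting's -x; y lies level along the roof.
- short: The shorter look-alike casting: same foot, same sloping roof with the same ring, but its ring is only 65 mm above the bench and its highest edge 80 mm; loose. Not to be touched. Origin: centre of the underside.
- jar: Bystander: small lidded glass jar, 46 mm across, 55 mm tall; loose. Leave it.
- tape: Bystander: roll of tape lying flat, 72 mm across, 20 mm thick, open in the middle; loose. Leave it.
- screwdriver: Bystander: screwdriver lying on the bench; loose. Leave it.
- brush: Bystander: brush lying on the bench; loose. Leave it.
- dome: Bystander: turned dome finial, 64 mm across, 62 mm tall; loose. Leave it.
- column: Bystander: ribbed round column, about 60 mm across, 120 mm tall; loose. Leave it.
- can: Bystander: closed can, 60 mm across, 120 mm tall; loose. Leave it.

How it is judged:
On the way:
1. the gauge, upright within 8 degrees, is held pressed on the reference disc, plunger 3 to 9.5 mm in, for 0.5 s (value of joint plunger between 0.003 and 0.0095 m and angle between gauge's own z axis and vertical below 0.14 rad and contact force between gauge and disc above 1 N), for 0.5 s.
At the end, for the whole second after the job is handed in: The gripper holds the gauge still with its tip on the taller casting's roof, within 8 mm of the ring's centre, its axis within 8 degrees of square to the roof, the plunger 3 to 9.5 mm in and the push between 1 and 8 N, the robot itself not touching the casting, and neither casting shifted (value of joint plunger between 0.003 and 0.0095 m and distance between plunger_tip and tall_spot below 0.008 m and angle between the z axis of gauge and the z axis of tall_spot, either way round below 0.14 rad and contact force between gauge and tall between 1 and 8 N and contact force between the fingers and gauge above 3 N and linear speed of gauge below 0.02 m/s and contact force between gauge and stand below 0.1 N and height (world z) of gauge above 0.1 m and contact force between each of the arm, the fingers and tall below 0.5 N and distance of tall from where it was at the start of the episode below 0.015 m and distance of short from where it was at the start of the episode below 0.01 m); the arm keeps its last pose, push and grip.
It fails at once if the gauge is pressed hard (over 15 N) on the taller casting or the disc (contact force between gauge and tall above 15 N or contact force between gauge and disc above 15 N).
It fails at once if the shorter casting is touched or shifted (contact force between any of gauge, the fingers, the arm and short above 0.5 N or distance of short from where it was at the start of the episode above 0.01 m).
It fails at once if the taller casting is shoved more than 15 mm (distance of tall from where it was at the start of the episode above 0.015 m).
It fails at once if a bystander or the disc is shifted more than 30 mm (distance of any of jar, tape, screwdriver, brush, dome, column, can, disc from where it was at the start of the episode above 0.03 m).
It also fails if it takes over 48 s, if anything falls off the work surface, if the arm or the gripper's body presses on something with over 40 N, if the wrist force passes 120 N, or if a joint passes its speed limit or range.

ROBOT

A 6-joint arm with a two-finger parallel gripper is mounted at the origin on the work surface. World frame = base frame: x ahead of the robot, y to its left, z up, the work surface at z = 0. Lengths are in m, angles in rad, forces in N, time in s.
With the tool pointing down it reaches from about 0.4 to 0.825 m from the base axis. Payload 7 kg.
Tool frame: the origin (TCP) lies on the centre line of the jaws, within the pads' length; the fingertips stand 25 mm ahead of it and the grasp point (between the pads) lies 6 mm ahead of it; z points along the fingers, y is the line along which they close (so a half turn about z gives the same grasp; the last joint's range is limited). The gripper opens to 85 mm and grips with 20 to 120 N. Pads are 22 mm wide; open, the fingers measure 114 mm over their backs; the gripper's body (76 mm by 85 mm) begins 54 mm behind the grasp point. The pads swing forward as they close: fully open they stand 13 mm farther back than shut.
Start: joints at [1.514, 0.359, 0.012, 0, -1.224, -0.288], TCP at [0.228, 0.635, 0.256] pointing down, gripper open.
Joint ranges: [-3.07, 3.07], [-1.43, 2.12], [-1.02, 1.25], [-3.03, 1.67], [-3.05, -0], [-3.03, 3.03]. Speed limits (rad/s): [2.39, 2.39, 3.01, 3.14, 3.14, 3.14].

INTERFACE

Orientations are given as a unit quaternion [x, y, z, w].
In Python, from station import arm gives the robot as it stands.
- The arm moves only by the tool move_tool, called as a command line: name --argument value ..., lists and objects as JSON in quotes. Schema: {"type":"object","properties":{"rows":{"type":"array","items":{"type":"number"},"minItems":7,"maxItems":56},"only":{"type":"string"},"quiet":{"type":"boolean"},"lines":{"type":"string"}},"required":["rows"],"additionalProperties":false}. rows is one flat list of numbers that holds 1 to 8 rows one after another, with no inner brackets; each row has 7 numbers: a rotation vector rx, ry, rz in units of 0.05 rad, then dx, dy, dz in units of 100 mm, then the finger opening in m; each row shifts and turns the commanded pose from where the row before left it, along the tool's axes as they then stand; what a row does not reach is not made up. A row lasts 1/12 s, in which the tool goes at most 0.0417 m and 0.125 rad, less where a joint would pass 70% of its speed; a pose out of reach is approached as far as the arm can. The fingers move at their own pace and stop on an object; the grip force is fixed at half the most. Time passes only in rows, so rows that do not move let the fingers close. The tool returns the time, the measured TCP pose, the force, the opening and the grip force at its end. only (a regular expression) keeps the lines of the reply that match it, lines (a string "A,B") keeps lines A to B, and quiet returns only ok. Input that does not fit is refused with a message, and nothing moves.
- arm.get_obs(): the state, without advancing time (a new reading comes with each control period).
- arm.grab_frame(name): name is "side" or "top"; returns the picture (420x560x3 uint8, red, green, blue); there is no depth.
- arm.camera_info(name): a dict with "mtx" (3x3 intrinsics, pixels), "k1" (the pictures are not rectified: a ray, as slopes to the right and down, at radius r is drawn at 1 + k1 r^2 times it, then the intrinsics apply), "origin" and "attitude" of the camera in the world. Camera axes: x right, y up, looking along -z (the intrinsics and any distortion apply to the point x, -y, -z); pixel columns grow to the right and rows downward; lengths in m; the calibration is good to about 2 mm. A picture is of the moment at which its call begins. camera_info takes no time and is no camera call.
- arm.close_job(): hands the job in; it is judged then, once.
The state is a dict: "clock": time; "joints": joint angles; "dq": joint speeds; "tau": joint torques, N m; "tcp_pos": TCP position; "ee_rot": TCP orientation; "ft_force": force on the tool from outside, world axes, zero at the start; "ft_torque": the same for the moment, N m; "grip_width": finger opening in m; "gripper_force": force on a finger pad.
Only numpy, scipy, OpenCV 4.12 (cv2) and the standard library are available. Lean on these libraries where they do the work, as an engineer would, in place of code of your own. Each camera call takes 0.05 s, during which the arm holds its last target. There are 200 camera calls.

## Working session

There is one attempt and no reset: what is moved stays moved. The work goes in short steps, Python scripts to look and compute and a tool call to move; the robot and the scene stay as the last step left them, time stands still between calls to the robot, and variables do not carry over. Pictures are saved under pics/ and viewed, at most 10 in all, crops included, and the job is handed in when it is done.

```bash
ls; mkdir -p pics
```

Run:
```python
from station import arm
import cv2
for n in("side","top"):
    cv2.imwrite(f"pics/{n}0.png",arm.grab_frame(n)[:,:,::-1]); print(arm.camera_info(n))
print(arm.get_obs())
```

```text
pics
station.py
{'mtx': array([[457.09641186,   0.        , 284.46617673],
       [  0.        , 457.09641186, 217.61786001],
       [  0.        ,   0.        ,   1.        ]]), 'k1': -0.1298149888802183, 'origin': array([ 0.03219558, -0.59699041,  0.78814751]), 'attitude': array([ 0.3978434 , -0.15025411, -0.30127637,  0.85344999])}
{'mtx': array([[393.63316598,   0.        , 282.08512646],
       [  0.        , 393.63316598, 212.32804313],
       [  0.        ,   0.        ,   1.        ]]), 'k1': 0.03126587416877998, 'origin': array([0.34550238, 0.03970376, 1.17833722]), 'attitude': array([ 0.07565022, -0.07570812, -0.69912067,  0.7069481 ])}
{'clock': 0.1, 'joints': array([ 1.51412706e+00,  3.59329988e-01,  1.11650211e-02, -2.96249664e-04,
       -1.22410605e+00, -2.88094517e-01]), 'dq': array([ 0.00018688, -0.0025986 ,  0.00227969, -0.00072404,  0.00018178,
        0.00018997]), 'tau': array([-1.41186185e-03, -5.84766448e+01,  2.94101518e+01,  6.95427954e+00,
       -3.25864909e-03,  1.01602549e-05]), 'tcp_pos': array([0.22802939, 0.6349059 , 0.25545637]), 'ee_rot': array([ 9.85170068e-01, -1.71579059e-01, -5.32132690e-05,  7.48495223e-04]), 'ft_force': array([ 1.11283386,  0.14828679, -0.01082332]), 'ft_torque': array([-0.00316912,  0.02257425,  0.05846819]), 'gripper_force': 0.0, 'grip_width': 0.08527104796364403}
```

View pics/side0.png

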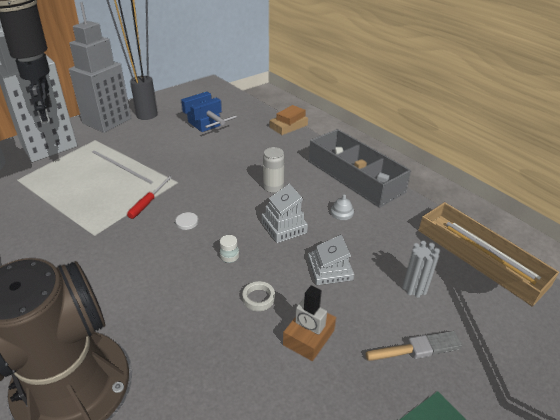

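View pics/top0.png

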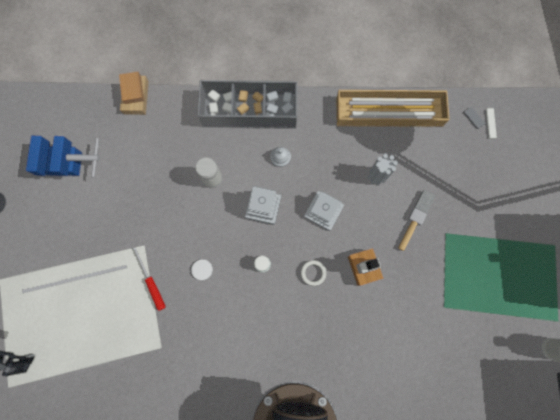

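The side view shows two castings, with rings near (285,198) and (333,249), the gauge at (312,310) and the disc at (187,221). In the top view the castings are at (262,200) and (325,207), the gauge at (369,266) and the disc at (202,270). I'll enlarge these areas.

Run:
```python
import cv2
s=cv2.imread("pics/side0.png");t=cv2.imread("pics/top0.png")
# side crop x 255-365,y 175-360 ; 
cv2.imwrite("pics/sc.png",cv2.resize(s[180:280,250:370],None,fx=6,fy=6,interpolation=cv2.INTER_CUBIC)) #720x600
cv2.imwrite("pics/tc.png",cv2.resize(t[180:290,240:390],None,fx=5,fy=5,interpolation=cv2.INTER_CUBIC)) #750x550
a=cv2.resize(s[280:360,270:350],None,fx=5,fy=5,interpolation=cv2.INTER_CUBIC)
b=cv2.resize(s[200:240,165:245],None,fx=5,fy=5,interpolation=cv2.INTER_CUBIC)
c=cv2.resize(t[250:290,180:260],None,fx=5,fy=5,interpolation=cv2.INTER_CUBIC)
cv2.imwrite("pics/mix.png",cv2.hconcat([a,cv2.vconcat([b,c])]))
```

```text
(no output)
```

View pics/sc.png

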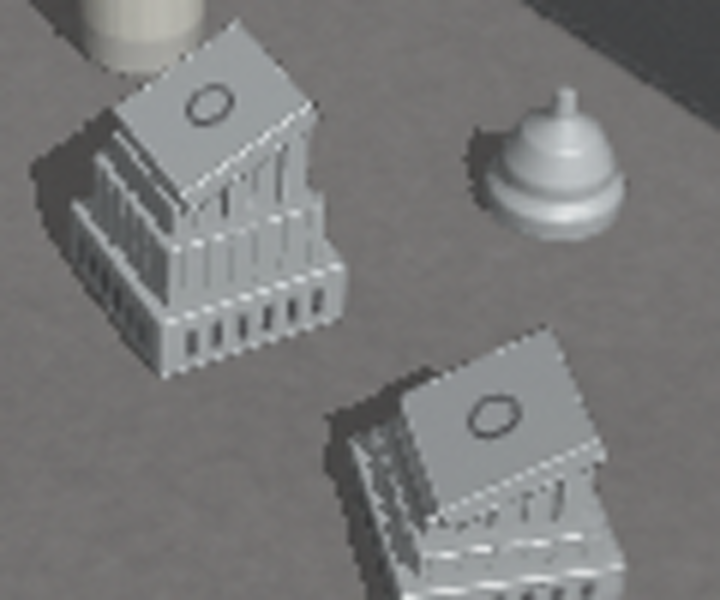

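View pics/tc.png

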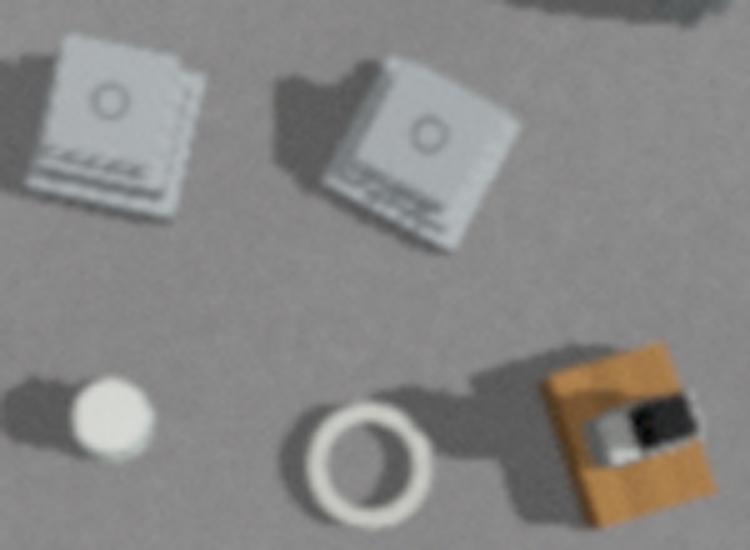

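View pics/mix.png

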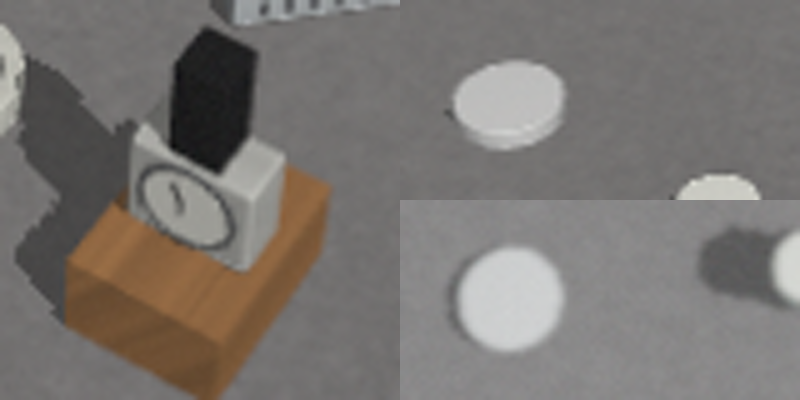

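Create h.py:
```python
import numpy as np,cv2
from station import arm
from scipy.spatial.transform import Rotation as R
I={n:arm.camera_info(n) for n in("side","top")}
def ray(n,uv):
    c=I[n]; k=c["mtx"]; d=np.array([c["k1"],0,0,0,0.])
    x,y=cv2.undistortPoints(np.array([[uv]],float),k,d)[0,0]
    v=R.from_quat(c["attitude"]).apply([x,-y,-1]); return c["origin"],v/np.linalg.norm(v)
def plane(n,uv,z): o,v=ray(n,uv); return o+v*(z-o[2])/v[2]
def tri(us,ut):
    (a,u),(b,v)=ray("side",us),ray("top",ut)
    s=np.linalg.lstsq(np.c_[u,-v],b-a,rcond=None)[0]
    p,q=a+s[0]*u,b+s[1]*v; return (p+q)/2,np.linalg.norm(p-q)
def cp(p,s,off): return (np.array(p)+.5)/s-.5+np.array(off)
```

Run:
```python
from h import *
np.set_printoptions(precision=4,suppress=True)
S=lambda *p:cp(p,6,(250,180)); T=lambda *p:cp(p,5,(240,180)); A=lambda *p:cp(p,5,(270,280))
print("left ring",tri(S(210,105),T(110,102)),"right",tri(S(495,416),T(431,135)))
print("left ring z=.1",plane("side",S(210,105),.1),plane("top",T(110,102),.1))
P=[plane("top",T(*p),.045) for p in((545,380),(663,345),(715,490),(600,525))]
print("stand top",np.array(P),np.mean(P,0),[np.linalg.norm(P[i]-P[i-1]) for i in range(4)])
Q=[plane("side",A(*p),.045) for p in((66,262),(220,340),(330,187))]
print("stand side",np.array(Q),(Q[0]+Q[2])/2,np.linalg.norm(Q[0]-Q[1]),np.linalg.norm(Q[2]-Q[1]))
print("disc",tri(cp((509,98),5,(165-80,200)),cp((511,299),5,(100,210))),plane("side",cp((509,98),5,(85,200)),.012),plane("top",cp((511,299),5,(100,210)),.012))
print("roof corners side/top")
for a,b in(((238,22),(68,35)),((316,105),(181,60))): print(tri(S(*a),T(*b)))
print("foot corners top", [plane("top",T(*p),.0) for p in((25,185),(172,220))],"side",[plane("side",S(*p),0) for p in((75,245),(167,377),(345,318))])
print("handle top",[plane("side",A(*p),.146) for p in((209,28),(257,50),(176,62))],[plane("top",T(*p),.146) for p in((634,408),(688,395),(697,432),(645,447))])
print("housing dial face top edge",[plane("side",A(*p),.095) for p in((140,128),(243,182),(285,155))])
```

```text
left ring (array([0.616 , 0.0985, 0.1013]), np.float64(0.002274908068559421)) right (array([ 0.6068, -0.086 ,  0.0667]), np.float64(0.001678652269788092))
left ring z=.1 [0.6182 0.0994 0.1   ] [0.6153 0.0991 0.1   ]
stand top [[ 0.4672 -0.1516  0.045 ]
 [ 0.4882 -0.2201  0.045 ]
 [ 0.4061 -0.2462  0.045 ]
 [ 0.3857 -0.1805  0.045 ]] [ 0.4368 -0.1996  0.045 ] [np.float64(0.0865008313213028), np.float64(0.07161600666527748), np.float64(0.08622268175925749), np.float64(0.06882368808481559)]
stand side [[ 0.3837 -0.1826  0.045 ]
 [ 0.4066 -0.2479  0.045 ]
 [ 0.4909 -0.2212  0.045 ]] [ 0.4373 -0.2019  0.045 ] 0.0691700161821894 0.08840970795085697
disc (array([0.4262, 0.2742, 0.0124]), np.float64(0.0014557939659921464)) [0.427  0.2743 0.012 ] [0.4256 0.2746 0.012 ]
roof corners side/top
(array([0.6508, 0.1222, 0.115 ]), np.float64(0.0018088557591803877))
(array([0.6377, 0.0582, 0.115 ]), np.float64(0.003458004206020426))
foot corners top [array([0.5875, 0.1554, 0.    ]), array([0.5668, 0.0653, 0.    ])] side [array([ 0.5903,  0.1577, -0.    ]), array([0.5684, 0.0646, 0.    ]), array([ 0.6525,  0.0461, -0.    ])]
handle top [array([ 0.4452, -0.1897,  0.146 ]), array([ 0.4519, -0.2091,  0.146 ]), array([ 0.4245, -0.1946,  0.146 ])] [array([ 0.4423, -0.1806,  0.146 ]), array([ 0.4495, -0.2089,  0.146 ]), array([ 0.4303, -0.2128,  0.146 ]), array([ 0.4222, -0.1855,  0.146 ])]
housing dial face top edge [array([ 0.4224, -0.1793,  0.095 ]), array([ 0.4359, -0.2239,  0.095 ]), array([ 0.4573, -0.2244,  0.095 ])]
```

Measurements: the taller casting's ring is at (0.617, 0.099, 0.100), yaw ≈ -0.22, with its low side towards the robot. The gauge is at (0.437, -0.201), yaw ≈ 0.28. The disc is at (0.426, 0.274). The triangulated ring heights of 0.101 and 0.067 m, and the edge lengths, match the sizes given.

Add to h.py:
```python
def delta(p,Rt=None):
    o=arm.get_obs(); r=R.from_quat(o["ee_rot"])
    d=r.inv().apply(np.array(p)-o["tcp_pos"])
    print("t %.2f"%o["clock"],"d tool",d.round(4),"|d| %.3f"%np.linalg.norm(d), "rot",None if Rt is None else (r.inv()*Rt).as_rotvec().round(3),"F",o["ft_force"].round(2),"w %.4f"%o["grip_width"],"tcp",o["tcp_pos"].round(4))
def down(yaw): return R.from_euler("z",yaw)*R.from_euler("x",np.pi)
YAW=-1.29
n=R.from_euler("z",-.222).apply([-np.sin(np.radians(25)),0,np.cos(np.radians(25))])
tilt=R.from_rotvec(np.cross([0,0,1],n)/np.linalg.norm(np.cross([0,0,1],n))*np.radians(25))
ring=np.array([.617,.0988,.1]); gxy=np.array([.437,-.201])
```

```bash
python3 -c "
from h import *
delta([.45,.2,.256],down(YAW))"
```

```text
t 0.10 d tool [0.3559 0.3343 0.    ] |d| 0.488 rot [ 0.001 -0.001  0.945] F [ 1.11  0.15 -0.01] w 0.0853 tcp [0.228  0.6349 0.2555]
```
Move 8 rows of (.0285,.0267) = .039 each → .228,.2136, remaining 3.

The rows are not in the units I measure in: shifts go in units of 100 mm and turns go in units of 0.05 rad. I convert before sending: 0.028 m is 0.28, 0.0265 m is 0.265.

move_tool --rows '[0,0,0,0.28,0.265,0,0.085,0,0,0,0.28,0.265,0,0.085,0,0,0,0.28,0.265,0,0.085,0,0,0,0.28,0.265,0,0.085,0,0,0,0.28,0.265,0,0.085,0,0,0,0.28,0.265,0,0.085,0,0,0,0.28,0.265,0,0.085,0,0,0,0.28,0.265,0,0.085]'

```text
clock: 0.77
tcp_pos: [0.3676, 0.3581, 0.2561]
ee_rot: [0.985, -0.171, -0.0, 0.0]
ft_force: [0.7, -0.5, 0.6]
grip_width: 0.0851
gripper_force: 0.0
```

move_tool --rows '[0,0,0,0.28,0.265,0,0.085,0,0,0,0.28,0.265,0,0.085,0,0,0,0.28,0.265,0,0.085,0,0,0,0.28,0.265,0,0.085,0,0,0,0,0,0,0.085]'

```text
clock: 1.18
tcp_pos: [0.4381, 0.2175, 0.2561]
ee_rot: [0.985, -0.173, -0.0, 0.001]
ft_force: [-0.3, 0.8, -0.2]
grip_width: 0.085
gripper_force: 0.0
```

move_tool --rows '[0,0,2.4,0,0,0,0.085,0,0,2.4,0,0,0,0.085,0,0,2.4,0,0,0,0.085,0,0,2.4,0,0,0,0.085,0,0,2.4,0,0,0,0.085,0,0,2.4,0,0,0,0.085,0,0,2.4,0,0,0,0.085,0,0,2.1,0,0,0,0.085]'

```text
clock: 1.85
tcp_pos: [0.4367, 0.2223, 0.256]
ee_rot: [0.797, -0.604, -0.0, 0.0]
ft_force: [-0.3, -0.6, 0.0]
grip_width: 0.085
gripper_force: 0.0
```

```bash
python3 -c "
from h import *
delta([*gxy,.256],down(YAW))"
```

```text
t 1.85 d tool [4.075e-01 1.145e-01 2.000e-04] |d| 0.423 rot [ 0.001 -0.    -0.006] F [-0.28 -0.62  0.01] w 0.0850 tcp [0.4367 0.2223 0.256 ]
```

Converted, 0.037 m is 0.37, 0.0104 m is 0.104.

move_tool --rows '[0,0,0,0.37,0.104,0,0.085,0,0,0,0.37,0.104,0,0.085,0,0,0,0.37,0.104,0,0.085,0,0,0,0.37,0.104,0,0.085,0,0,0,0.37,0.104,0,0.085,0,0,0,0.37,0.104,0,0.085,0,0,0,0.37,0.104,0,0.085,0,0,0,0.37,0.104,0,0.085]'

```text
clock: 2.52
tcp_pos: [0.4384, -0.0868, 0.2564]
ee_rot: [0.799, -0.601, 0.0, -0.0]
ft_force: [0.3, 0.5, 0.6]
grip_width: 0.0847
gripper_force: 0.0
```

move_tool --rows '[0,0,0,0.37,0.104,0,0.085,0,0,0,0.37,0.104,0,0.085,0,0,0,0.37,0.104,0,0.085,0,0,0,0,0,0,0.085,0,0,0,0,0,0,0.085]' --quiet true

```text
ok
```

Run:
```python
from h import *
a=cv2.resize(arm.grab_frame("side")[240:370,240:390,::-1],None,fx=3,fy=3,interpolation=2)
b=cv2.resize(arm.grab_frame("top")[220:350,320:430,::-1],None,fx=3,fy=3,interpolation=2)
cv2.imwrite("pics/pre.png",cv2.hconcat([a,b]))
delta([*gxy,.126],down(YAW))
```

```text
t 3.03 d tool [0.     0.0026 0.13  ] |d| 0.130 rot [ 0.001  0.    -0.001] F [-0.16 -1.26  0.12] w 0.0852 tcp [ 0.4396 -0.2003  0.256 ]
```

View pics/pre.png

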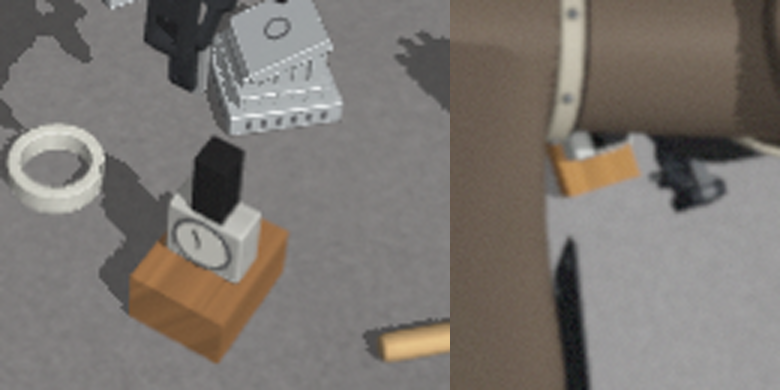

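The gripper sits above the gauge, with the handle at about (217,180) in the side half. I'll descend and close.

Converted, 0.03 m is 0.3, 0.025 m is 0.25.

move_tool --rows '[0,0,0,0,0.026,0.3,0.085,0,0,0,0,0,0.3,0.085,0,0,0,0,0,0.3,0.085,0,0,0,0,0,0.25,0.085,0,0,0,0,0,0.15,0.085,0,0,0,0,0,0,0.085,0,0,0,0,0,0,0.085]'

```text
clock: 3.62
tcp_pos: [0.4374, -0.2, 0.1262]
ee_rot: [0.8, -0.6, -0.001, 0.001]
ft_force: [0.6, 0.1, 0.5]
grip_width: 0.0847
gripper_force: 0.0
```

move_tool --rows '[0,0,0,0,0,0,0.02,0,0,0,0,0,0,0.02,0,0,0,0,0,0,0.02,0,0,0,0,0,0,0.02,0,0,0,0,0,0,0.02,0,0,0,0,0,0,0.02,0,0,0,0,0,0,0.02,0,0,0,0,0,0,0.02]'

```text
clock: 4.28
tcp_pos: [0.4378, -0.2012, 0.1271]
ee_rot: [0.799, -0.601, 0.001, -0.0]
ft_force: [-1.5, 1.4, 6.8]
grip_width: 0.0233
gripper_force: 59.2
```

move_tool --rows '[0,0,0,0,0,0,0.02,0,0,0,0,0,0,0.02,0,0,0,0,0,0,0.02,0,0,0,0,0,0,0.02]'

```text
clock: 4.62
tcp_pos: [0.4378, -0.2012, 0.1271]
ee_rot: [0.799, -0.601, 0.001, -0.0]
ft_force: [-0.9, 2.3, 6.3]
grip_width: 0.0237
gripper_force: 59.2
```

Converted, -0.03 m is -0.3, -0.02 m is -0.2.

move_tool --rows '[0,0,0,0,0,-0.2,0.02,0,0,0,0,0,-0.3,0.02,0,0,0,0,0,-0.3,0.02,0,0,0,0,0,-0.3,0.02,0,0,0,0,0,-0.3,0.02,0,0,0,0,0,0,0.02,0,0,0,0,0,0,0.02,0,0,0,0,0,0,0.02]'

```text
clock: 5.28
tcp_pos: [0.4365, -0.2009, 0.2652]
ee_rot: [0.799, -0.601, -0.001, 0.0]
ft_force: [0.5, -0.2, -3.4]
grip_width: 0.0236
gripper_force: 59.2
```

```bash
python3 -c "
from h import *
delta([.426,.2743,.267],down(YAW))"
```

```text
t 5.28 d tool [-0.4595 -0.1214 -0.0013] |d| 0.475 rot [ 0.001  0.001 -0.   ] F [ 0.53 -0.16 -3.36] w 0.0236 tcp [ 0.4365 -0.2009  0.2652]
```

move_tool --rows '[0,0,0,-0.3,-0.08,0,0.02,0,0,0,-0.35,-0.093,0,0.02,0,0,0,-0.35,-0.093,0,0.02,0,0,0,-0.35,-0.093,0,0.02,0,0,0,-0.35,-0.093,0,0.02,0,0,0,-0.35,-0.093,0,0.02,0,0,0,-0.35,-0.093,0,0.02,0,0,0,-0.35,-0.093,0,0.02]' --quiet true

```text
ok
```

move_tool --rows '[0,0,0,-0.35,-0.093,0,0.02,0,0,0,-0.35,-0.093,0,0.02,0,0,0,-0.35,-0.093,0,0.02,0,0,0,-0.35,-0.093,0,0.02,0,0,0,-0.35,-0.093,0,0.02,0,0,0,0,0,0,0.02,0,0,0,0,0,0,0.02,0,0,0,0,0,0,0.02]'

```text
clock: 6.62
tcp_pos: [0.4267, 0.2639, 0.2644]
ee_rot: [0.799, -0.601, -0.0, 0.002]
ft_force: [0.7, -1.0, -2.2]
grip_width: 0.0234
gripper_force: 59.3
```

Run:
```python
from h import *
cv2.imwrite("pics/disc1.png",cv2.resize(arm.grab_frame("side")[100:240,110:300,::-1],None,fx=4,fy=4,interpolation=2))
delta([.426,.2743,.0281+.1])
o=arm.get_obs();p=o["tcp_pos"];r=R.from_quat(o["ee_rot"])
def proj(n,X):
    c=I[n]; q=R.from_quat(c["attitude"]).inv().apply(X-c["origin"])*[1,-1,-1]
    return cv2.projectPoints(q.reshape(1,3),np.zeros(3),np.zeros(3),c["mtx"],np.array([c["k1"],0,0,0,0.]))[0].ravel()
u=proj("side",p+r.apply([0,0,.1161])); print("expected tip in crop",(u-[110,100])*4)
```

```text
t 6.67 d tool [-0.0108 -0.0024  0.1368] |d| 0.137 rot None F [-0.61  0.16 -2.85] w 0.0235 tcp [0.4269 0.2635 0.2649]
expected tip in crop [287.80598788 314.47850225]
```

View pics/disc1.png

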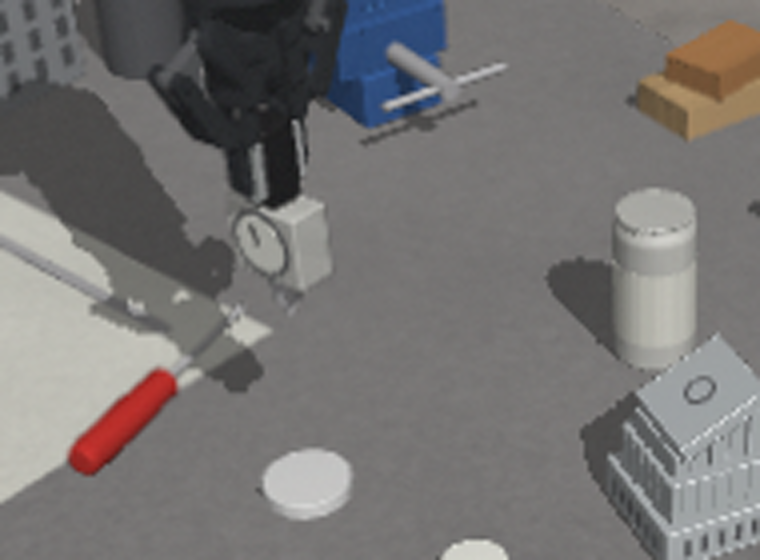

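The held gauge is upright, with its tip at about (290,312) against an expected (288,314). The disc is below it at (308,482).

Converted, 0.03 m is 0.3, 0.025 m is 0.25.

move_tool --rows '[0,0,0,-0.108,-0.024,0.3,0.02,0,0,0,0,0,0.3,0.02,0,0,0,0,0,0.3,0.02,0,0,0,0,0,0.25,0.02,0,0,0,0,0,0.15,0.02,0,0,0,0,0,0,0.02,0,0,0,0,0,0,0.02,0,0,0,0,0,0,0.02]'

```text
clock: 7.33
tcp_pos: [0.4275, 0.2754, 0.1375]
ee_rot: [0.799, -0.601, 0.0, -0.001]
ft_force: [0.5, -0.1, -2.0]
grip_width: 0.0234
gripper_force: 59.2
```

```bash
python3 -c "
from h import *
delta([.426,.2743,.1222],down(YAW))"
```

```text
t 7.33 d tool [0.0006 0.0018 0.0153] |d| 0.015 rot [-0.001  0.001 -0.   ] F [ 0.45 -0.13 -1.99] w 0.0234 tcp [0.4275 0.2754 0.1375]
```

Converted, 0.006 m is 0.06, 0.003 m is 0.03.

move_tool --rows '[0,0,0,0,0,0.06,0.02,0,0,0,0,0,0.03,0.02,0,0,0,0,0,0.02,0.02,0,0,0,0,0,0.02,0.02,0,0,0,0,0,0.02,0.02,0,0,0,0,0,0,0.02,0,0,0,0,0,0,0.02,0,0,0,0,0,0,0.02]'

```text
clock: 8.0
tcp_pos: [0.4272, 0.2759, 0.1217]
ee_rot: [0.799, -0.601, 0.0, -0.001]
ft_force: [0.5, 1.2, 2.3]
grip_width: 0.0233
gripper_force: 60.0
```

```bash
python3 -c "
from h import *
delta([.426,.2743,.1222],down(YAW))"
```

```text
t 8.00 d tool [ 0.0012  0.0016 -0.0005] |d| 0.002 rot [-0.001  0.001  0.001] F [0.49 1.2  2.32] w 0.0233 tcp [0.4272 0.2759 0.1217]
```

move_tool --rows '[0,0,0,0,0,0,0.02,0,0,0,0,0,0,0.02,0,0,0,0,0,0,0.02,0,0,0,0,0,0,0.02,0,0,0,0,0,0,0.02,0,0,0,0,0,0,0.02,0,0,0,0,0,0,0.02,0,0,0,0,0,0,0.02]' --only "pos|force"

```text
tcp_pos: [0.427, 0.2757, 0.1214]
ft_force: [1.9, 1.0, 2.4]
gripper_force: 60.0
```

move_tool --rows '[0,0,0,0,0,0,0.02,0,0,0,0,0,0,0.02,0,0,0,0,0,0,0.02,0,0,0,0,0,0,0.02,0,0,0,0,0,0,0.02,0,0,0,0,0,0,0.02]' --only "pos|force"

```text
tcp_pos: [0.4269, 0.2756, 0.1213]
ft_force: [1.7, 1.9, 2.1]
gripper_force: 60.0
```

move_tool --rows '[0,0,0,0,0,-0.1,0.02,0,0,0,0,0,-0.3,0.02,0,0,0,0,0,-0.3,0.02,0,0,0,0,0,-0.3,0.02,0,0,0,0,0,-0.3,0.02,0,0,0,0,0,-0.2,0.02,0,0,0,0,0,0,0.02,0,0,0,0,0,0,0.02]'

```text
clock: 9.83
tcp_pos: [0.4259, 0.2748, 0.2716]
ee_rot: [0.799, -0.601, -0.001, 0.0]
ft_force: [-0.5, -1.1, -3.5]
grip_width: 0.0234
gripper_force: 59.7
```

```bash
python3 -c "
from h import *
T=tilt*down(YAW); print(n, T.apply([0,0,-1]))
delta(ring+n*(.1161+.06),T)"
```

```text
[-0.4122468   0.0930525   0.90630779] [-0.4122468   0.0930525   0.90630779]
t 9.83 d tool [ 0.1862 -0.0697  0.0119] |d| 0.199 rot [ 0.383  0.211 -0.   ] F [-0.53 -1.11 -3.46] w 0.0234 tcp [0.4259 0.2748 0.2716]
```

Converted, 0.031 m is 0.31, -0.0116 m is -0.116.

move_tool --rows '[0,0,0,0.31,-0.116,0,0.02,0,0,0,0.31,-0.116,0,0.02,0,0,0,0.31,-0.116,0,0.02,0,0,0,0.31,-0.116,0,0.02,0,0,0,0.31,-0.116,0,0.02,0,0,0,0.31,-0.116,0,0.02,0,0,0,0,0,0,0.02]'

```text
clock: 10.42
tcp_pos: [0.5458, 0.1117, 0.2685]
ee_rot: [0.798, -0.603, -0.001, 0.003]
ft_force: [0.2, 0.5, -1.8]
grip_width: 0.0235
gripper_force: 59.7
```

move_tool --rows '[1.92,1.06,0,0,0,0,0.02,1.92,1.06,0,0,0,0,0.02,1.92,1.06,0,0,0,0,0.02,1.9,1.04,0,0,0,0,0.02,0,0,0,0,0,0,0.02,0,0,0,0,0,0,0.02,0,0,0,0,0,0,0.02,0,0,0,0,0,0,0.02]'

```text
clock: 11.08
tcp_pos: [0.5463, 0.1159, 0.2718]
ee_rot: [0.78, -0.588, 0.194, -0.087]
ft_force: [0.7, 0.1, -2.1]
grip_width: 0.0232
gripper_force: 60.6
```

```bash
python3 -c "
from h import *
T=tilt*down(YAW)
delta(ring+n*(.1161+.02),T)"
```

```text
t 11.08 d tool [-0.0022  0.006   0.0503] |d| 0.051 rot [ 0.007  0.002 -0.001] F [ 0.66  0.07 -2.1 ] w 0.0232 tcp [0.5463 0.1159 0.2718]
```

Converted, 0.02 m is 0.2, 0.01 m is 0.1, 0.007 rad is 0.14.

move_tool --rows '[0,0,0,-0.022,0.06,0,0.02,0.14,0.04,0,0,0,0.2,0.02,0,0,0,0,0,0.2,0.02,0,0,0,0,0,0.1,0.02,0,0,0,0,0,0,0.02,0,0,0,0,0,0,0.02,0,0,0,0,0,0,0.02]' --only "force"

```text
ft_force: [-0.6, -0.1, -2.5]
gripper_force: 60.3
```

Run:
```python
from h import *
a=cv2.resize(arm.grab_frame("side")[110:250,220:360,::-1],None,fx=5,fy=4.2,interpolation=2)
a=cv2.resize(a,(560,560))
cv2.imwrite("pics/ring1.png",a)
T=tilt*down(YAW); delta(ring+n*(.1161-.006),T)
o=arm.get_obs();p=o["tcp_pos"];r=R.from_quat(o["ee_rot"])
def proj(n,X):
    c=I[n]; q=R.from_quat(c["attitude"]).inv().apply(X-c["origin"])*[1,-1,-1]
    return cv2.projectPoints(q.reshape(1,3),np.zeros(3),np.zeros(3),c["mtx"],np.array([c["k1"],0,0,0,0.]))[0].ravel()
print("expected tip, ring in crop",(proj("side",p+r.apply([0,0,.1161]))-[220,110])*4,(proj("side",ring)-[220,110])*4)
```

```text
t 11.72 d tool [-0.0002  0.0004  0.0271] |d| 0.027 rot [-0.001  0.    -0.001] F [ 0.94  0.12 -3.23] w 0.0233 tcp [0.5608 0.1115 0.2246]
expected tip, ring in crop [245.69667227 327.82809588] [257.41124226 349.53046171]
```

View pics/ring1.png

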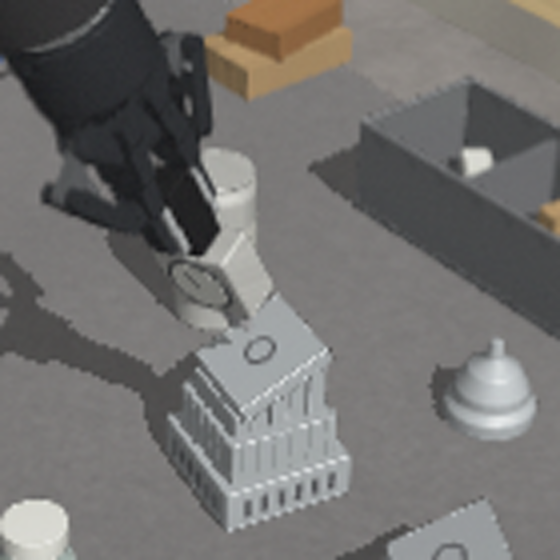

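The ring is at (260,349), close to the predicted (257,350), and the tip is just above and left of it, as predicted. I'll go on slowly along the normal.

Converted, 0.008 m is 0.08, 0.006 m is 0.06.

move_tool --rows '[0,0,0,0,0,0.08,0.02,0,0,0,0,0,0.06,0.02,0,0,0,0,0,0.04,0.02,0,0,0,0,0,0.02,0.02,0,0,0,0,0,0.02,0.02,0,0,0,0,0,0.02,0.02,0,0,0,0,0,0,0.02,0,0,0,0,0,0,0.02]'

```text
clock: 12.38
tcp_pos: [0.5702, 0.1086, 0.2017]
ee_rot: [0.78, -0.587, 0.198, -0.089]
ft_force: [-3.8, -0.1, 0.3]
grip_width: 0.0235
gripper_force: 61.0
```

Run:
```python
from h import *
T=tilt*down(YAW); delta(ring+n*(.1161-.006),T)
for i in range(3):
    arm.grab_frame("top"); f=arm.get_obs()["ft_force"]; print(f.round(2),"along n",(f-[0.1,-.2,-2.6])@n)
```

```text
t 12.38 d tool [-0.0005 -0.0007  0.0023] |d| 0.002 rot [ 0.    -0.001 -0.001] F [-3.81 -0.11  0.31] w 0.0235 tcp [0.5702 0.1086 0.2017]
[-3.17 -0.48 -0.44] along n 3.2820851216671487
[-3.25  0.69  0.37] along n 4.153198967297109
[-2.42 -0.92  0.19] along n 3.503164472465966
```

Converted, 0.001 m is 0.01, 0.0007 m is 0.007.

move_tool --rows '[0,0,0,0,0,0.01,0.02,0,0,0,0,0,0.007,0.02,0,0,0,0,0,0,0.02,0,0,0,0,0,0,0.02,0,0,0,0,0,0,0.02,0,0,0,0,0,0,0.02,0,0,0,0,0,0,0.02,0,0,0,0,0,0,0.02]'

```text
clock: 13.2
tcp_pos: [0.5711, 0.1087, 0.2004]
ee_rot: [0.78, -0.587, 0.198, -0.089]
ft_force: [-2.6, -0.1, 1.7]
grip_width: 0.0232
gripper_force: 61.1
```

Run:
```python
from h import *
T=tilt*down(YAW); delta(ring+n*(.1161-.006),T)
L=[]
for i in range(12):
    a=arm.grab_frame("side"); f=arm.get_obs()["ft_force"]; L.append((f-[0.1,-.2,-2.6])@n)
print(np.mean(L),np.std(L))
cv2.imwrite("pics/end.png",cv2.resize(a[145:245,235:345,::-1],None,fx=6,fy=6,interpolation=2))
```

```text
t 13.20 d tool [-0.0003 -0.0004  0.0007] |d| 0.001 rot [-0. -0. -0.] F [-2.57 -0.15  1.67] w 0.0232 tcp [0.5711 0.1087 0.2004]
4.21967889863922 0.6733370241176198
```

View pics/end.png

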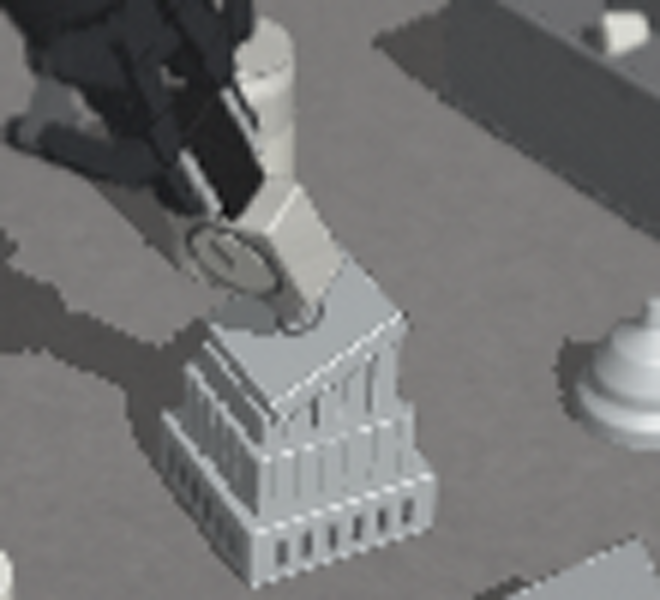

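The tip sits inside the ring at about (300,318). The push is about 4.2 N, roughly half way in, and the casting's front corner hasn't moved: (277.5,242.8) now against (277.8,242.8) before.

```bash
python3 -c "
from station import arm
print(arm.close_job())"
```

```text
the job is handed in; nothing more can be done
None
```

I handed the job in with the gauge still gripped and pressed square to the taller casting's roof: tip inside the ring, push about 4.2 N, plunger about half way in by that force. Before that I held it upright on the disc for over a second with the plunger about 6–7 mm in; no verdict came back.

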